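# Prop up a bench meter and select its range

### The arm

A 7-joint arm with a two-finger parallel gripper is mounted at the origin on a cart in front of the work surface, level with it; the furniture and walls round the work are solid. World frame = base frame: x ahead of the robot, y to its left, z up, the work surface at z = 0. Lengths are in m, angles in rad, forces in N, time in s.
With the tool pointing down it reaches from about 0.4 to 0.875 m from the base axis. Payload 6.5 kg.
Tool frame: the origin (TCP) lies midway between the tips of the shut fingers; the grasp point (between the pads) lies 19 mm behind it; z points along the fingers, y is the line along which they close (so a half turn about z gives the same grasp; the last joint's range is limited). The gripper opens to 88 mm and grips with 3 to 60 N. Pads are 18 mm wide; open, the fingers measure 123 mm over their backs; the gripper's body (75 mm by 187 mm) begins 45 mm behind the grasp point.
Start: joints at [-1.33, 0.536, -0.004, 1.538, 0.003, 1.067, -0.071], TCP at [0.196, 0.62, 0.239] pointing down, gripper open.
Joint ranges: [-2.7, 2.7], [-0.37, 2.16], [-1.27, 1.26], [0.24, 2.4], [-1.31, 4.45], [0.19, 1.91], [-2.76, 2.76]. Speed limits (rad/s): [2.39, 2.39, 3.14, 3.14, 3.14, 3.14, 3.14].

### API

Orientations are given as a unit quaternion [x, y, z, w].
In Python, from bench import bot gives the robot as it stands.
- The arm moves only by the tool apply_moves, never from a script. Its argument "deltas" is a list of rows, each a list of 7 numbers: the turn, a rotation vector about the tool's x, y, z in degrees, then the shift along the tool's x, y, z in mm, then the closure, from 0 (fully open) to 1 (shut). A call has 1 to 12 rows; each row shifts and turns the commanded pose from where the row before left it, along the tool's axes as they then stand; what a row does not reach is not made up. A row lasts 1/8 s, in which the tool goes at most 62.5 mm and 10.7 degrees, less where a joint would pass 70% of its speed; a pose out of reach is approached as far as the arm can. A call is refused whole if a number of a shift passes 62.5 or a number of a turn 10.7, either way. A call with a gripper value outside its range is refused whole. The fingers move at their own pace and stop on an object; the grip force is fixed at half the most. Time passes only in rows, so rows that do not move let the fingers close. It gives the time, the measured TCP pose, the force, the opening and the grip force at its end, in the units of the state.
- bot.get_obs(): the state, without advancing time (a new reading comes with each control period).
- bot.snapshot(name): name is "side" or "top"; returns a dict with "pixels" (420x560x3 uint8, blue, green, red), "vertical_fov" (degrees; the focal length in pixels is half the picture's height over the tangent of half this angle, whatever the lens; pixels are square), "cx", "cy" (the principal point, pixels), "rvec" (rotation vector, rad) and "tvec" (3), from world to camera coordinates, as OpenCV has them. Camera axes: x right, y down, z forward; pixel columns grow to the right and rows downward; lengths in m; the calibration is good to about 2 mm. A picture is of the moment at which its call begins. There is no depth.
- bot.sign_off(): hands the job in; it is judged then, once.
The state is a dict: "time_s": time; "q": joint angles; "dq": joint speeds; "joint_efforts": joint torques, N m; "position": TCP position; "orientation": TCP orientation; "contact_force": force on the tool from outside, world axes, zero at the start; "torque": the same for the moment, N m; "opening": finger opening in m; "finger_force": force on a finger pad.
Only numpy, scipy, OpenCV 4.12 (cv2) and the standard library are available. Lean on these libraries where they do the work, as an engineer would, in place of code of your own. Each camera call takes 0.05 s, during which the arm holds its last target. There are 200 camera calls.

### The job

Lean the handheld meter on the little instrument rest so that its face can be read from the robot's side: its bottom end down on the rest's base plate behind the low front ledge, roughly centred and square to the rest, display end up, its back against the cross bar, and put it down without dropping it. Only once it leans there and you have let go of it, turn its selector dial until the white line points at the round white mark just below the display, leaving the meter leaning as it was. Do not disturb the other things on the table.

Things in the scene. Friction and masses are not known exactly. Their poses are not given: they have to be found in the camera images.
- meter: Grey handheld meter, a slab 150 (x) x 62 (y) x 30 mm (z), about 0.3 kg. Origin: centre of its back, on which it starts lying on the table, within 0.6 rad of pointing away from the robot. +x points to the display end, z out of the face. Only the dial (axis at x = -22 mm, y = 0) stands over 1.5 mm above the face. Grip it across its width at the middle.
- meter_foot (a point): Middle of the meter's bottom end at its back: on the meter at x = -75 mm, y = 0, z = 0.
- meter_top (a point): Middle of the meter's display end at its back: on the meter at x = +75 mm, y = 0, z = 0.
- dial (a joint): Angle (rad) of the meter's selector dial: 0 = white line at the round white mark on the display side (the goal); positive anticlockwise looking at the face; stops at -2.1 and 2.1, white ticks each 30 degrees. Friction 0.035 N m holds it wherever it is left, no detents. Starts at -1.35 to -0.6 (line right of the mark with the display up).
- dial_grip (a point): On the dial's axis, halfway up its grip bar, 11 mm above the meter's face. Black disc, 42 mm diameter, 4 mm high on the face, with a straight grip bar across it 38 mm long, 10 wide, its top 18 mm above the face. Turns with the dial: x along the bar to the end with the white line, z out of the face.
- rest: Aluminium rest fixed to the table, yaw within 0.3 rad. Origin: on the table; front is -x, z up. Base plate x -52 to 72 mm, 130 wide (y), 8 thick. Toe ledge x -48 to -40, 110 wide, top z 18. Cross bar, 12 mm diameter, along y at x 53, z 58, posts at y -53 and 53. The meter, end against the ledge (foot x about -33, z 8), leans on the bar at 34 degrees from horizontal, facing -x and up.
- hex_key_set: Bystander: folding hex key set, 25 x 85 x 20 mm, lying loose along about x; origin centre of underside. Beyond it the microscope's eyepieces overhang the table, farther than about x = 0.65 m, y -0.1 to 0.1 m, over 0.3 m up: carry things lower or nearer the robot there.
- kapton_roll: Bystander: roll of tape, 77 mm across, 19 mm high, lying flat and loose; origin centre of underside.
- marker: Bystander: marker pen, 135 mm long, 17 mm thick, lying loose along about y; origin centre of underside.
- caliper: Bystander: caliper, 57 x 210 x 15 mm, lying loose along about y; origin centre of underside.

How it is judged:
On the way, in this order (a step that is already met when the one before it is completed fails the run):
1. the meter leans on the rest, display end up, foot behind the ledge, let go of (angle between meter's own z axis and vertical between 0.5 and 0.82 rad and x of meter_foot in the frame of rest between -0.04 and -0.005 m and y of meter_foot in the frame of rest between -0.022 and 0.022 m and z of meter_foot in the frame of rest below 0.015 m and z of meter_top in the frame of rest above 0.075 m and angle between the y axis of meter and the y axis of rest, either way round below 0.2 rad and contact force between meter and rest above 0.3 N and contact force between meter and the fingers below 0.1 N and linear speed of meter below 0.03 m/s), for 0.3 s.
2. the dial's white line points at the round mark, the meter still leaning (angle between meter's own z axis and vertical between 0.5 and 0.82 rad and x of meter_foot in the frame of rest between -0.04 and -0.005 m and y of meter_foot in the frame of rest between -0.022 and 0.022 m and z of meter_foot in the frame of rest below 0.015 m and z of meter_top in the frame of rest above 0.075 m and angle between the y axis of meter and the y axis of rest, either way round below 0.2 rad and contact force between meter and rest above 0.3 N and value of joint dial between -0.15 and 0.15 rad), for 0.2 s.
At the end, for the whole second after the job is handed in: Meter at rest and released: face tilted 0.50 to 0.82 rad, foot on the base plate behind the ledge (x -40 to -5 mm, y within 22 mm, z under 15 mm), touching the rest, display end above 75 mm, square within 0.2 rad; dial within 0.15 rad of the round mark (all of step 2 and contact force between meter and the fingers below 0.1 N and linear speed of meter below 0.03 m/s).
It fails at once if a bystander (hex key set) is moved more than 25 mm (distance of hex_key_set from where it was at the start of the episode above 0.025 m).
It fails at once if a bystander (kapton roll) is moved more than 25 mm (distance of kapton_roll from where it was at the start of the episode above 0.025 m).
It fails at once if a bystander (marker) is moved more than 25 mm (distance of marker from where it was at the start of the episode above 0.025 m).
It fails at once if a bystander (caliper) is moved more than 25 mm (distance of caliper from where it was at the start of the episode above 0.025 m).
It fails at once if the meter is dropped (moves faster than 0.5 m/s while not held) (linear speed of meter above 0.5 m/s and contact force between meter and the fingers below 0.1 N).
It also fails if it takes over 56 s, if anything falls off the work surface, if the arm or the gripper's body presses on something with over 40 N, if the wrist force passes 120 N, or if a joint passes its speed limit or range.

## Working session

There is one attempt and no reset: what is moved stays moved. The work goes in short steps, Python scripts to look and compute and a tool call to move; the robot and the scene stay as the last step left them, time stands still between calls to the robot, and variables do not carry over. Pictures are saved under pics/ and viewed, at most 10 in all, crops included, and the job is handed in when it is done.

Besides the shell and the picture viewer there is one more tool, called after "Call:" by a JSON object that holds its "fn" and its "kwargs". apply_moves: Moves the arm, as the interface text tells. Its arguments: {"type":"object","properties":{"deltas":{"type":"array","items":{"type":"array","items":{"type":"number"}}}},"required":["deltas"]}

```bash
mkdir -p pics; cat > h.py <<'E'
import numpy as np, cv2
from scipy.spatial.transform import Rotation as R
from bench import bot
def snap(n):
    s=bot.snapshot(n); im=np.array(s["pixels"]); f=im.shape[0]/2/np.tan(np.radians(s["vertical_fov"])/2)
    K=np.array([[f,0,s["cx"]],[0,f,s["cy"]],[0,0,1]]); Rm=cv2.Rodrigues(np.array(s["rvec"],float))[0]
    return im,K,Rm,np.array(s["tvec"],float).ravel()
def ray(cam,uv):
    im,K,Rm,t=cam; d=Rm.T@np.linalg.inv(K)@np.array([uv[0],uv[1],1.]); return -Rm.T@t,d
def onz(cam,uv,z):
    o,d=ray(cam,uv); return o+d*(z-o[2])/d[2]
def proj(cam,p):
    im,K,Rm,t=cam; c=Rm@np.asarray(p)+t; return (K@c/c[2])[:2]
E
python3 - <<'E'
from h import *
for n in("top","side"):
    c=snap(n); cv2.imwrite(f"pics/{n}0.png",c[0]); print(n,-c[2].T@c[3],c[1][0],c[2][2])
o=bot.get_obs();print(o)
E
```

```text
top [0.42558889 0.04525672 0.95018963] [443.71829701   0.         283.46883108] [ 0.15871988  0.03456577 -0.9867184 ]
side [ 0.11473623 -0.78269977  0.80244237] [526.81762886   0.         279.66933712] [ 0.3813694   0.70090157 -0.60273906]
{'time_s': 0.1, 'q': array([-1.33022065,  0.5370853 , -0.00441627,  1.53874753,  0.00264336,
        1.06730941, -0.07119863]), 'dq': array([ 0.00013927, -0.00150073, -0.00040047, -0.0021813 , -0.00029589,
       -0.00016438,  0.0006833 ]), 'joint_efforts': array([ 1.98569294e-03, -5.72078741e+01,  9.93467085e-01, -2.52227336e+01,
       -5.61946293e-02,  1.34783212e-02,  1.01092544e-05]), 'position': array([0.19616344, 0.61912158, 0.23794067]), 'orientation': array([ 1.52750076e-01,  9.88264548e-01, -7.71554268e-04, -3.65100419e-05]), 'contact_force': array([-0.33652371, -0.76514957, -0.55344743]), 'torque': array([-0.01904033, -0.03769936,  0.01812778]), 'finger_force': 0.0, 'opening': 0.08803690826049165}
```

View pics/top0.png

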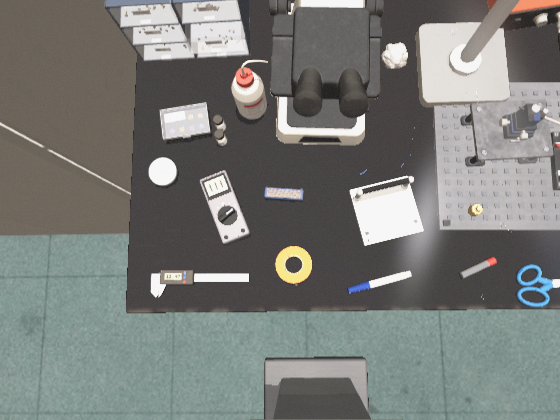

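View pics/side0.png

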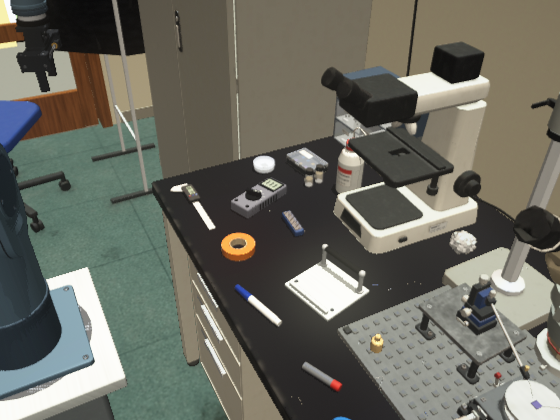

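The top view shows the meter near (224,207) with its display up-left. The rest is near (387,211) with its bar on the far side, the hex keys at (284,194), the tape at (294,265), the marker at (380,283) and the caliper at (200,278). The side view agrees.

```bash
cat > m.py <<'E'
from h import *
c=snap("top"); im=c[0]; g=cv2.cvtColor(im,cv2.COLOR_BGR2GRAY); hsv=cv2.cvtColor(im,cv2.COLOR_BGR2HSV)
out=im.copy()
def blob(box,lo):
    x0,y0,x1,y1=box; m=np.zeros_like(g); m[y0:y1,x0:x1]=(g[y0:y1,x0:x1]>lo)*255
    m=cv2.morphologyEx(m,cv2.MORPH_CLOSE,np.ones((5,5)))
    k=max(cv2.findContours(m,cv2.RETR_EXTERNAL,cv2.CHAIN_APPROX_NONE)[0],key=cv2.contourArea); return k
for n,b,lo,z in(("meter",(190,165,255,250),70,.03),("rest",(340,170,432,250),140,.008),("hex",(258,180,308,208),60,.02),("kapton",(265,238,320,292),90,.019),("marker",(340,265,418,298),60,.015),):
    k=blob(b,lo); r=cv2.minAreaRect(k); P=cv2.boxPoints(r); cv2.polylines(out,[P.astype(int)],True,(0,0,255),1)
    W=np.array([onz(c,p,z) for p in P]); ce=W.mean(0)
    e=[W[1]-W[0],W[2]-W[1]]; L=[np.linalg.norm(v) for v in e]; v=e[int(np.argmax(L))]; print(n,ce.round(4),np.round(L,4),[np.degrees(np.arctan2(v[1],v[0])).round(1) for v in e], W[:,:2].round(3).tolist())
cv2.imwrite("pics/m1.png",cv2.resize(out[160:260,185:435],None,fx=3.2,fy=3.2,interpolation=cv2.INTER_CUBIC))
E
python3 m.py
```

```text
meter [0.5922 0.2078 0.03  ] [0.1385 0.1802] [np.float64(-91.3), np.float64(179.9)] [[0.684, 0.278], [0.681, 0.139], [0.501, 0.14], [0.503, 0.274]]
rest [ 0.5771 -0.15    0.008 ] [0.1737 0.1575] [np.float64(-91.2), np.float64(176.3)] [[0.658, -0.067], [0.654, -0.241], [0.497, -0.231], [0.5, -0.061]]
hex [0.6197 0.0795 0.02  ] [0.1055 0.0588] [np.float64(-91.2), np.float64(178.8)] [[0.65, 0.132], [0.648, 0.026], [0.589, 0.028], [0.591, 0.132]]
kapton [0.4689 0.0588 0.019 ] [0.0771 0.0782] [np.float64(-45.8), np.float64(-136.0)] [[0.47, 0.114], [0.524, 0.058], [0.467, 0.004], [0.415, 0.059]]
marker [ 0.4321 -0.1168  0.015 ] [0.1591 0.0653] [np.float64(-90.8), np.float64(176.6)] [[0.466, -0.039], [0.464, -0.198], [0.398, -0.194], [0.4, -0.037]]
```

View pics/m1.png

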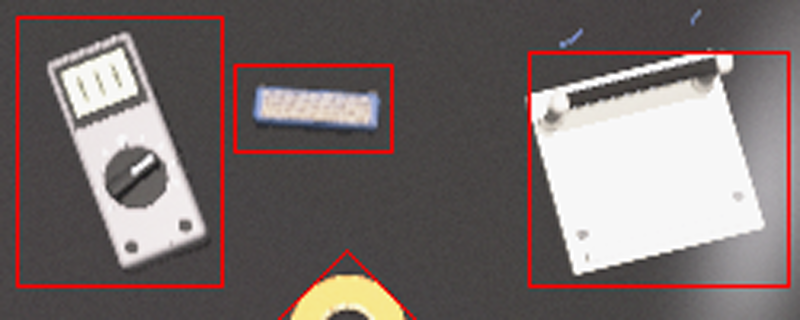

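The enlarged crop shows the thresholds were too low, because the bench reads about 65. The meter spans crop (48,65)–(208,240) and the rest's front corners are at about (575,273) and (763,228). I'll redo the measurement with higher thresholds.

```bash
cat > m2.py <<'E'
from h import *
c=snap("top"); im=c[0]; g=cv2.cvtColor(im,cv2.COLOR_BGR2GRAY)
def big(box,lo,k):
    x0,y0,x1,y1=box; m=np.zeros_like(g); m[y0:y1,x0:x1]=(g[y0:y1,x0:x1]>lo)*255
    m=cv2.morphologyEx(m,cv2.MORPH_CLOSE,np.ones((k,k)))
    return max(cv2.findContours(m,cv2.RETR_EXTERNAL,cv2.CHAIN_APPROX_NONE)[0],key=cv2.contourArea)
def rep(n,P,z):
    W=np.array([onz(c,p,z) for p in P]); e=[W[1]-W[0],W[2]-W[1]]
    print(n,W.mean(0).round(4),[np.linalg.norm(v).round(4) for v in e],[np.degrees(np.arctan2(v[1],v[0])).round(1) for v in e],P.round(1).tolist())
    return W
k=big((190,165,255,250),125,7); rep("meter",cv2.boxPoints(cv2.minAreaRect(k)),.03)
rep("hex",cv2.boxPoints(cv2.minAreaRect(big((258,180,308,208),95,5))),.02)
# rest: world-frame edge fits on plate top
k=big((340,170,432,250),190,3)[:,0,:]
W=np.array([onz(c,p,.008) for p in k])[:,:2].astype(np.float32)
th=np.radians(14)
for it in range(3):
    u=np.array([np.cos(th),np.sin(th)]); v=np.array([-u[1],u[0]]); a,b=W@u,W@v
    f=np.percentile(a,1); mid=(b.min()+b.max())/2
    sel=(a<f+.006)&(abs(b-np.median(b[a<f+.006]))<.05)
    L=cv2.fitLine(W[sel],cv2.DIST_HUBER,0,.01,.01).ravel(); t1=np.arctan2(L[1],L[0]); t1=(t1-np.pi/2+np.pi/2)%np.pi-np.pi/2
    th=t1
    print("yaw front",np.degrees(th))
low=(a>f+.015)&(a<f+.075); bl,br=np.median(b[low&(b>mid)]),np.median(b[low&(b<mid)])
print("width",bl-br,"front",f, "slope L",np.degrees(np.polyfit(a[low&(b>mid)],b[low&(b>mid)],1)[0]),"R",np.degrees(np.polyfit(a[low&(b<mid)],b[low&(b<mid)],1)[0]))
print("origin",u*(f+.052)+v*(bl+br)/2)
# caliper,kapton extents
E
python3 m2.py
```

```text
meter [0.5932 0.2039 0.03  ] [np.float64(0.0618), np.float64(0.149)] [np.float64(-69.5), np.float64(-159.1)] [[198.10000610351562, 179.39999389648438], [225.0, 169.10000610351562], [249.6999969482422, 233.10000610351562], [222.6999969482422, 243.5]]
hex [0.6212 0.0773 0.02  ] [np.float64(0.0252), np.float64(0.0835)] [np.float64(-3.6), np.float64(-94.6)] [[263.70001220703125, 197.3000030517578], [264.3999938964844, 185.8000030517578], [303.20001220703125, 188.10000610351562], [302.6000061035156, 199.60000610351562]]
yaw front 13.340548
yaw front 13.153591
yaw front 13.153591
width 0.1277884 front 0.47243604 slope L 0.15124105101361607 R 0.8805222943037606
origin [ 0.57200116 -0.14307217]
```

```bash
cat >> h.py <<'E'
def orient(yaw,tilt=0):  # tool y along yaw+90deg, tilt deg: meter display end up
    b=R.from_euler('z',yaw,degrees=True)*R.from_euler('y',-tilt,degrees=True)
    return b*R.from_matrix(np.diag([-1.,1,-1]))
def plan(p,Rt,n=True):
    o=bot.get_obs(); R0=R.from_quat(o["orientation"])
    rv=np.degrees((R0.inv()*Rt).as_rotvec()); s=Rt.inv().apply(np.asarray(p)-o["position"])*1000
    print("t",round(o["time_s"],2),"pos",o["position"].round(4),"turn",rv.round(1),"then shift",s.round(1),"F",o["contact_force"].round(1),"open",round(o["opening"],4),"ff",round(float(o["finger_force"]),1))
E
python3 -c "
from h import *
plan([.593,.204,.12],orient(20.8))"
```

```text
t 0.2 pos [0.1962 0.6193 0.2382] turn [ -0.1  -0.  -38.4] then shift [-223.5 -529.1  118.2] F [ 1.4 -0.2 -0.2] open 0.088 ff 0.0
```

Call:
{"fn": "apply_moves", "kwargs": {"deltas": [[0,0,-9.6,0,0,0,0],[0,0,-9.6,0,0,0,0],[0,0,-9.6,0,0,0,0],[0,0,-9.6,0,0,0,0],[0,0,0,-19,-44,0,0],[0,0,0,-19,-44,0,0],[0,0,0,-19,-44,0,0],[0,0,0,-19,-44,0,0],[0,0,0,-19,-44,0,0],[0,0,0,-19,-44,0,0],[0,0,0,-19,-44,0,0],[0,0,0,-19,-44,0,0]]}}

```text
time_s: 1.7
position: [0.4644, 0.3434, 0.2387]
orientation: [-0.181, 0.984, -0.0, -0.0]
contact_force: [1.0, -0.2, 0.8]
opening: 0.0882
finger_force: 0.0
```

Call:
{"fn": "apply_moves", "kwargs": {"deltas": [[0,0,0,-18,-44,10,0],[0,0,0,-18,-44,20,0],[0,0,0,-18,-44,30,0],[0,0,0,-17,-45,40,0],[0,0,0,0,0,18,0],[0,0,0,0,0,0,0]]}}

```text
time_s: 2.45
position: [0.5912, 0.2048, 0.1193]
orientation: [-0.181, 0.984, 0.0, -0.002]
contact_force: [-0.1, 0.9, 1.0]
opening: 0.0885
finger_force: 0.0
```

```bash
python3 -c "
from h import *
plan([.593,.204,.004],orient(20.8)); print(bot.get_obs()['q'].round(2))
c=snap('top');cv2.imwrite('pics/a1.png',cv2.resize(c[0][140:290,150:350],None,fx=3,fy=3))
c=snap('side');cv2.imwrite('pics/a2.png',cv2.resize(c[0][120:320,150:380],None,fx=3,fy=3))"
```

```text
t 2.45 pos [0.5912 0.2048 0.1193] turn [ 0.  -0.2  0. ] then shift [ -1.3  -1.4 115.3] F [-0.1  0.9  1. ] open 0.0885 ff 0.0
[-0.39  0.64 -0.02  1.69  0.02  0.82  1.52]
```

View pics/a2.png

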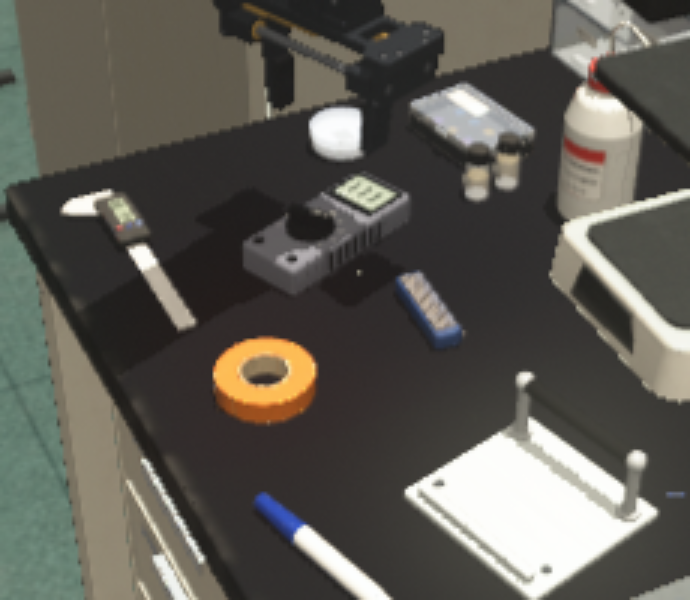

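The gripper hangs over the meter, with its fingers around (275,80) and (375,120) in the crop. They clear the hex keys at (430,310).

Call:
{"fn": "apply_moves", "kwargs": {"deltas": [[0,0,0,-1.3,-1,40,0],[0,0,0,0,0,40,0],[0,0,0,0,0,25,0],[0,0,0,0,0,10,0],[0,0,0,0,0,0,0.5],[0,0,0,0,0,0,1],[0,0,0,0,0,0,1],[0,0,0,0,0,0,1],[0,0,0,0,0,0,1]]}}

```text
time_s: 3.68
position: [0.5952, 0.205, 0.0072]
orientation: [-0.181, 0.984, 0.001, 0.001]
contact_force: [-1.5, 1.1, 6.6]
opening: 0.0617
finger_force: 30.0
```

```bash
python3 -c "
from h import *
plan([.572,-.143,.2],orient(13.2,34))"
```

```text
t 3.67 pos [0.5952 0.205  0.0072] turn [  2.3 -33.8   7.4] then shift [ -23.3 -333.5 -216.9] F [-1.5  1.1  6.6] open 0.0617 ff 30.0
```

Call:
{"fn": "apply_moves", "kwargs": {"deltas": [[0,0,0,0,0,-20,1],[0,0,0,0,0,-40,1],[0,0,0,0,0,-50,1],[0,0,0,0,0,-50,1],[0,0,0,0,0,-20,1],[0.6,-8.4,1.8,0,0,0,1],[0.6,-8.4,1.8,0,0,0,1],[0.6,-8.4,1.8,0,0,0,1],[0.6,-8.4,1.8,0,0,0,1],[0,0,0,0,0,0,1]]}}

```text
time_s: 4.92
position: [0.5944, 0.192, 0.1832]
orientation: [-0.121, 0.965, 0.009, 0.232]
contact_force: [-0.1, 1.1, -3.2]
opening: 0.0615
finger_force: 30.0
```

```bash
cat >> h.py <<'E'
RY=13.2; RO=np.array([.572,-.143,0])
def inrest(x,y,z): return RO+R.from_euler('z',RY,degrees=True).apply([x,y,z])
E
python3 -c "
from h import *
plan(inrest(.0295,0,.117),orient(13.2,34)); print(bot.get_obs()['q'].round(2))"
```

```text
t 4.92 pos [0.5944 0.192  0.1832] turn [-1.6 -7.2  1.6] then shift [  94.1 -321.    16.4] F [-0.1  1.1 -3.2] open 0.0615 ff 30.0
[-0.49  0.38  0.05  2.06  0.42  0.27  0.99]
```

The tilt stalls because q6 is near its 0.19 limit. I'll fit a simple kinematic model to see which tool tilts are reachable at the rest and whether flipping the wrist (q5 near π) helps.

```bash
cat > kin.py <<'E'
from h import *
from scipy.optimize import least_squares
LO=np.array([-2.7,-.37,-1.27,.24,-1.31,.19,-2.76]);HI=np.array([2.7,2.16,1.26,2.4,4.45,1.91,2.76])
def fk(q,P=(.3485,.5076,.4455,.33),s=(-1,-1,-1,-1)):
    h,a,b,d=P; z=lambda t:R.from_euler('z',t); y=lambda t:R.from_euler('y',t)
    r=z(s[0]*q[0])*y(q[1])*z(s[1]*q[2]); p=np.array([0,0,h])+r.apply([0,0,a])
    r=r*y(q[3])*z(s[2]*q[4]); p=p+r.apply([0,0,b]); r=r*y(q[5])*z(s[3]*q[6]); return p+r.apply([0,0,d]),r
E
python3 - <<'E'
from kin import *
import itertools
o=bot.get_obs(); D=[([-1.33022065,.5370853,-.00441627,1.53874753,.00264336,1.06730941,-.07119863],[.19616344,.61912158,.23794067],[.15275,.98826,-.00077,-.00004]),(o['q'],o['position'],o['orientation'])]
for s in itertools.product([1,-1],repeat=3):
  for off in (0,np.pi/2,np.pi):
    e=[]
    for q,p,Q in D:
        r=fk(q,s=(-1,)+s)[1]*R.from_euler('z',off); e.append(np.degrees((r.inv()*R.from_quat(Q)).magnitude()).round(1))
    print(s,off,e) if e[0]<5 or e[0]>175 else 0
f=lambda P:np.concatenate([fk(q,P)[0]-p for q,p,_ in D])
print(least_squares(f,[.34,.5,.44,.33]).x, fk(o['q'])[0]-o['position'])
E
```

```text
(1, 1, -1) 1.5707963267948966 [np.float64(0.6), np.float64(45.8)]
(1, -1, -1) 1.5707963267948966 [np.float64(0.5), np.float64(5.8)]
(-1, 1, -1) 1.5707963267948966 [np.float64(0.3), np.float64(48.2)]
(-1, -1, -1) 1.5707963267948966 [np.float64(0.0), np.float64(0.0)]
[0.4622256  0.44299096 0.47138753 0.37335463] [-0.01896245  0.0404891   0.00121348]
```

```bash
cat > kin.py <<'E'
from h import *
from scipy.optimize import least_squares
LO=np.array([-2.7,-.37,-1.27,.24,-1.31,.19,-2.76]);HI=np.array([2.7,2.16,1.26,2.4,4.45,1.91,2.76])
z=lambda t:R.from_euler('z',t)
y=lambda t:R.from_euler('y',t)
def fk(q,P):
    h,a,b,d,e1,e2,e3=P
    r=z(-q[0])*y(q[1])*z(-q[2]); p=np.array([0,0,h])+r.apply([e1,0,a])
    r=r*y(q[3])*z(-q[4]); p=p+r.apply([e2,0,b]); r=r*y(q[5])*z(-q[6]+np.pi/2)
    r5=r*z(q[6]-np.pi/2); return p+r5.apply([e3,0,d]),r
E
python3 - <<'E'
from kin import *
o=bot.get_obs(); D=[([-1.33022065,.5370853,-.00441627,1.53874753,.00264336,1.06730941,-.07119863],[.19616344,.61912158,.23794067],1),(o['q'],o['position'],1),([-.39,.64,-.02,1.69,.02,.82,1.52],[.5912,.2048,.1193],.3)]
for act in ([0,1,2,3],[0,1,2,3,6],[0,1,2,3,4,5],[0,1,2,3,4,5,6]):
    def full(x):
        P=np.zeros(7);P[act]=x;return P
    f=lambda x:np.concatenate([(fk(q,full(x))[0]-p)*w for q,p,w in D])
    x0=[.34,.45,.45,.33,0,0,0][:len(act)] 
    s=least_squares(f,x0); print(act,s.x.round(3),(s.fun*1000).round(1))
print(o['q'].tolist(),o['position'].tolist())
E
```

```text
[0, 1, 2, 3] [0.442 0.458 0.465 0.37 ] [-45.6   3.2   2.2  -6.1  39.8  -2.2  -9.8  10.1  -0.1]
[0, 1, 2, 3, 6] [0.114 0.799 0.399 0.368 0.112] [-43.6   7.5   1.6   0.2   1.   -1.    2.9  13.8  -1.8]
[0, 1, 2, 3, 4, 5] [ 0.255  0.834  0.542  0.557 -0.263  0.055] [-43.1   9.3   0.6   0.1  -0.7   0.1  -0.9  12.   -2.5]
[0, 1, 2, 3, 4, 5, 6] [ 1.047  3.074  2.849  4.311 -5.638  0.731 -1.786] [-36.8   8.2   3.5  -0.4   0.    1.6   0.3   1.4 -16.9]
[-0.4937708830271918, 0.38238822080910406, 0.05022438251343017, 2.059472246861165, 0.42059248670181193, 0.27125097782410273, 0.9866197277489986] [0.5943950578250314, 0.19201430842545336, 0.18318273065923715]
```

```bash
cat > kin.py <<'E'
from h import *
from scipy.optimize import least_squares
LO=np.array([-2.7,-.37,-1.27,.24,-1.31,.19,-2.76]);HI=np.array([2.7,2.16,1.26,2.4,4.45,1.91,2.76])
z=lambda t:R.from_euler('z',t)
y=lambda t:R.from_euler('y',t)
def fk(q,P):
    h,a,b,d,e0,f1,f2,e3,f3=P
    r=z(-q[0]); p=r.apply([e0,0,h]); r=r*y(q[1])*z(-q[2]); p=p+r.apply([0,f1,a])
    r=r*y(q[3])*z(-q[4]); p=p+r.apply([0,f2,b]); r=r*y(q[5]); p=p+r.apply([e3,f3,d])
    return p,r*z(-q[6]+np.pi/2)
E
python3 - <<'E'
from kin import *
o=bot.get_obs(); D=[([-1.33022065,.5370853,-.00441627,1.53874753,.00264336,1.06730941,-.07119863],[.19616344,.61912158,.23794067],1),(o['q'],o['position'],1),([-.39,.64,-.02,1.69,.02,.82,1.52],[.5912,.2048,.1193],.5)]
for act in ([0,1,2,3,5],[0,1,2,3,6],[0,1,2,3,4,5],[0,1,2,3,4,6],[0,1,2,3,5,7],[0,1,2,3,5,6],[0,1,2,3,6,7]):
    def full(x):
        P=np.zeros(9);P[act]=x;return P
    f=lambda x:np.concatenate([(fk(q,full(x))[0]-p)*w for q,p,w in D]+[(x-([.34,.4,.4,.3]+[0]*(len(act)-4)))*.003])
    s=least_squares(f,[.34,.4,.4,.3]+[0]*(len(act)-4)); print(act,s.x.round(3),(s.fun*1000).round(1)[:9])
E
```

```text
[0, 1, 2, 3, 5] [ 0.351  0.504  0.447  0.33  -0.045] [-0.2  0.5  0.  -0.1 -0.   0.4 -0.5 -0.9 -0.9]
[0, 1, 2, 3, 6] [ 0.36   0.468  0.468  0.298 -0.048] [ 2.7  0.2 -0.  -1.   4.5  0.9 -2.4 -3.  -1.8]
[0, 1, 2, 3, 4, 5] [ 0.352  0.498  0.444  0.327  0.005 -0.045] [ 0.   0.4 -0.1 -0.1  0.3  0.3 -0.5 -1.1 -0.5]
[0, 1, 2, 3, 4, 6] [ 0.356  0.5    0.482  0.314 -0.028 -0.046] [ 1.5  0.6  0.6 -0.8  2.5  1.3 -2.3 -2.2 -3.8]
[0, 1, 2, 3, 5, 7] [ 0.349  0.507  0.446  0.33  -0.044  0.001] [-0.4  0.5  0.1 -0.1 -0.2  0.4 -0.4 -0.8 -0.9]
[0, 1, 2, 3, 5, 6] [ 0.351  0.507  0.445  0.333 -0.048  0.004] [-0.5  0.6  0.  -0.  -0.4  0.4 -0.4 -0.8 -0.9]
[0, 1, 2, 3, 6, 7] [ 0.315  0.522  0.458  0.304 -0.044  0.02 ] [-0.4  0.4  0.5 -0.1 -0.1  0.5 -0.3 -0.9 -2.1]
```

```bash
cat >> kin.py <<'E'
PF=[.351,.504,.447,.33,0,-.045,0,0,0]
def ik(p,Rt,q0,reg=0,m=.03):
    def f(q):
        pp,r=fk(q,PF); return np.concatenate([(pp-p)*10,(r.inv()*Rt).as_rotvec()*3,reg*(q-q0)])
    s=least_squares(f,np.clip(q0,LO+m+.01,HI-m-.01),bounds=(LO+m,HI-m)); return s.x,np.abs(s.fun[:6]).max()
E
python3 - <<'E'
from kin import *
rng=np.random.default_rng(0); q0=bot.get_obs()['q']
for t in (0,8,14,20,26,34):
    p=inrest(.03-.0*t,0,.060); x,e=ik(p,orient(13.2,t),q0); print('cont',t,x.round(2),round(e,3))
    sol=[]
    for i in range(14):
        x,e=ik(p,orient(13.2,t),LO+(HI-LO)*rng.random(7))
        if e<.005: sol.append(x)
    sol.sort(key=lambda x:abs(x-q0).max()); print('  ',[s.round(2).tolist() for s in sol[:2]])
pd=inrest(-.0,0,.07)
print('dial')
for roll in (-75,-40,0):
  for t in (34,20):
    Rt=orient(13.2,t)*R.from_euler('z',-roll,degrees=True); sol=[]
    for i in range(14):
        x,e=ik(pd,Rt,LO+(HI-LO)*rng.random(7))
        if e<.005: sol.append(x)
    sol.sort(key=lambda x:abs(x-q0).max()); print(roll,t,len(sol),[s.round(2).tolist() for s in sol[:2]])
E
```

```text
cont 0 [ 0.02  0.73  0.18  1.74 -0.18  0.7   2.1 ] 0.0
   [[0.44, 0.73, -0.4, 1.74, 0.39, 0.76, 1.64], [0.15, 0.71, -0.0, 1.74, 0.0, 0.7, 1.95]]
cont 8 [ 0.11  0.67  0.09  1.85 -0.23  0.51  2.17] 0.0
   [[0.37, 0.67, -0.25, 1.85, 0.2, 0.52, 1.81], [0.38, 0.67, -0.27, 1.85, 0.22, 0.52, 1.8]]
cont 14 [ 0.22  0.64 -0.02  1.93 -0.26  0.36  2.24] 0.0
   [[0.45, 0.65, -0.31, 1.93, 0.23, 0.38, 1.81], [0.34, 0.64, -0.18, 1.93, 0.01, 0.36, 2.0]]
cont 20 [ 0.35  0.62 -0.15  2.   -0.33  0.22  2.35] 0.0
   [[0.73, 0.69, -0.64, 2.0, 0.79, 0.32, 1.35], [0.75, 0.7, -0.67, 2.0, 0.83, 0.33, 1.31]]
cont 26 [ 0.38  0.62 -0.14  2.01 -0.69  0.22  2.73] 0.147
   [[0.82, 0.71, -0.71, 2.07, 1.19, 0.22, 1.0], [0.84, 0.72, -0.73, 2.07, 1.21, 0.23, 0.98]]
cont 34 [ 0.62  0.64 -0.36  2.   -0.58  0.22  2.73] 0.366
   [[1.0, 0.8, -0.87, 2.15, 2.02, 0.25, 0.28], [1.14, 0.92, -1.07, 2.15, 1.85, 0.41, 0.54]]
dial
-75 34 9 [[1.24, 0.93, -1.15, 2.21, 1.83, 0.44, -0.72], [1.27, 0.98, -1.21, 2.21, 1.81, 0.5, -0.67]]
-75 20 6 [[0.34, 0.58, -0.1, 2.06, -0.51, 0.22, 1.24], [0.59, 0.6, -0.41, 2.06, 0.28, 0.22, 0.5]]
-40 34 2 [[1.06, 0.76, -0.89, 2.21, 2.07, 0.22, -0.46], [0.43, 0.6, -0.11, 2.21, 4.13, 0.3, -2.72]]
-40 20 10 [[0.59, 0.6, -0.41, 2.06, 0.28, 0.22, 1.12], [0.59, 0.6, -0.42, 2.06, 0.29, 0.22, 1.11]]
0 34 9 [[1.06, 0.76, -0.9, 2.21, 2.07, 0.23, 0.25], [1.27, 0.98, -1.21, 2.21, 1.81, 0.5, 0.64]]
0 20 8 [[0.59, 0.6, -0.42, 2.06, 0.29, 0.22, 1.81], [0.61, 0.6, -0.44, 2.06, 0.35, 0.23, 1.75]]
```

```bash
python3 -c "
from h import *
plan([.595,.205,.0085],orient(20.8,0))"
```

```text
t 4.92 pos [0.5944 0.192  0.1832] turn [-3.8 26.6 -6.4] then shift [ -5.2  11.9 174.7] F [-0.1  1.1 -3.2] open 0.0615 ff 30.0
```

Call:
{"fn": "apply_moves", "kwargs": {"deltas": [[-1,6.7,-1.6,0,0,0,1],[-1,6.7,-1.6,0,0,0,1],[-1,6.6,-1.6,0,0,0,1],[-0.8,6.6,-1.6,0,0,0,1],[0,0,0,-5,12,40,1],[0,0,0,0,0,40,1],[0,0,0,0,0,40,1],[0,0,0,0,0,15,1],[0,0,0,0,0,0,1]]}}

```text
time_s: 6.05
position: [0.5963, 0.2064, 0.0482]
orientation: [-0.18, 0.984, 0.001, 0.0]
contact_force: [-0.5, 0.7, -2.5]
opening: 0.0614
finger_force: 30.0
```

```bash
python3 -c "
from h import *
plan([.595,.205,.0085],orient(20.8,0)); print(bot.get_obs()['q'].round(2))"
```

```text
t 6.05 pos [0.5963 0.2064 0.0482] turn [ 0.1  0.1 -0. ] then shift [ 1.7 -0.8 39.7] F [-0.5  0.7 -2.5] open 0.0614 ff 30.0
[-0.25  0.76 -0.22  1.69  0.22  0.72  1.35]
```

Call:
{"fn": "apply_moves", "kwargs": {"deltas": [[0,0,0,1.5,-1,25,1],[0,0,0,0,0,11,1],[0,0,0,0,0,3,1],[0,0,0,0,0,0,1],[0,0,0,0,0,0,0.5],[0,0,0,0,0,0,0],[0,0,0,0,0,0,0],[0,0,0,0,0,-15,0],[0,10,0,0,0,0,0],[0,10,0,0,0,0,0],[0,0,0,0,0,0,0]]}}

```text
time_s: 7.42
position: [0.5969, 0.2057, 0.0235]
orientation: [-0.178, 0.969, -0.03, -0.169]
contact_force: [-0.1, -0.7, -0.1]
opening: 0.0884
finger_force: 0.0
```

```bash
python3 -c "
from h import *
plan([.5895,.203,.009],orient(20.8,-20))"
```

```text
t 7.42 pos [0.5969 0.2057 0.0235] turn [ 0.1  0.2 -0. ] then shift [ 2.4  0.1 16.3] F [-0.1 -0.7 -0.1] open 0.0884 ff 0.0
```

Call:
{"fn": "apply_moves", "kwargs": {"deltas": [[0,0,0,2.4,0,13,0],[0,0,0,0,0,3,0],[0,0,0,0,0,0,0.5],[0,0,0,0,0,0,1],[0,0,0,0,0,0,1],[0,0,0,0,0,0,1],[0,0,0,0,0,0,1]]}}

```text
time_s: 8.3
position: [0.5884, 0.2022, 0.0105]
orientation: [-0.178, 0.969, -0.031, -0.17]
contact_force: [-0.9, 0.2, 4.9]
opening: 0.0618
finger_force: 30.0
```

```bash
python3 -c "
from h import *
plan([.5895,.203,.009],orient(20.8,-20))
c=snap('top');cv2.imwrite('pics/a1.png',cv2.resize(c[0][140:290,150:350],None,fx=4,fy=4))
"
```

```text
t 8.3 pos [0.5884 0.2022 0.0105] turn [0.1 0.2 0. ] then shift [-1.7  0.4  0.9] F [-0.9  0.2  4.9] open 0.0618 ff 30.0
```

View pics/a1.png

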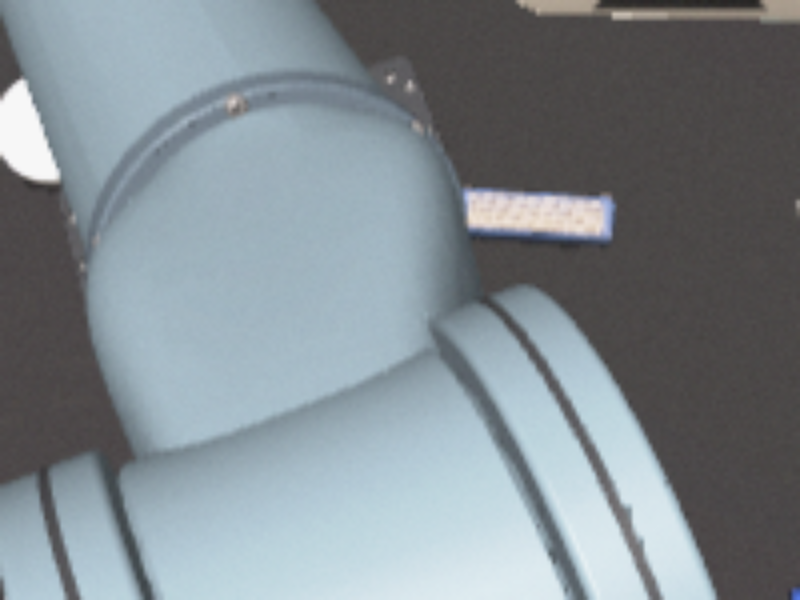

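The arm hides the meter in this picture. The hex keys at (540,213) haven't moved and the grip reads 61.8 mm.

Call:
{"fn": "apply_moves", "kwargs": {"deltas": [[0,0,0,0,0,-20,1],[0,0,0,0,0,-40,1],[0,-8.5,0,10,0,-20,1],[0,-8.5,0,10,0,-20,1],[0,-8.5,0,0,0,-20,1],[0,-8.5,0,0,0,-20,1],[0,0,0,0,0,0,1]]}}

```text
time_s: 9.22
position: [0.5965, 0.2047, 0.1512]
orientation: [-0.179, 0.976, 0.022, 0.12]
contact_force: [0.1, -0.5, -4.6]
opening: 0.0621
finger_force: 30.0
```

```bash
python3 -c "
from h import *
plan(inrest(.0207,0,.125),orient(13.2,14)); print(bot.get_obs()['q'].round(2))"
```

```text
t 9.22 pos [0.5965 0.2047 0.1512] turn [1.8 0.1 7.4] then shift [  86.4 -332.9    5.5] F [ 0.1 -0.5 -4.6] open 0.0621 ff 30.0
[-0.23  0.51 -0.23  1.87  0.25  0.54  1.32]
```

Call:
{"fn": "apply_moves", "kwargs": {"deltas": [[0.9,0,3.7,0,0,0,1],[0.9,0,3.7,0,0,0,1],[0,0,0,8,-30,0,1],[0,0,0,10,-40,0,1],[0,0,0,10,-40,0,1],[0,0,0,10,-40,0,1],[0,0,0,10,-40,0,1],[0,0,0,10,-40,0,1],[0,0,0,10,-40,0,1],[0,0,0,10,-40,0,1],[0,0,0,8,-23,5,1],[0,0,0,0,0,0,1]]}}

```text
time_s: 10.72
position: [0.5944, -0.1402, 0.1225]
orientation: [-0.111, 0.986, 0.015, 0.12]
contact_force: [0.0, 1.3, -4.3]
opening: 0.0612
finger_force: 30.0
```

```bash
python3 -c "
from h import *
plan(inrest(.0207,0,.0655),orient(13.2,14)); print(bot.get_obs()['q'].round(2))"
```

```text
t 10.72 pos [ 0.5944 -0.1402  0.1225] turn [ 0.1 -0.1 -0.3] then shift [15.4  2.4 54.9] F [ 0.   1.3 -4.3] open 0.0612 ff 30.0
[ 0.46  0.55 -0.32  1.9   0.13  0.49  1.89]
```

Move down to 10 mm above the resting height, then look.

Call:
{"fn": "apply_moves", "kwargs": {"deltas": [[0,0,-0.3,5,2,20,1],[0,0,0,5,0.4,20,1],[0,0,0,5,0,15,1],[0,0,0,0,0,0,1],[0,0,0,0,0,0,1]]}}

```text
time_s: 11.35
position: [0.5934, -0.1347, 0.0672]
orientation: [-0.116, 0.986, 0.015, 0.122]
contact_force: [0.7, 0.9, -2.8]
opening: 0.0616
finger_force: 30.0
```

```bash
python3 -c "
from h import *
plan(inrest(.0207,0,.0555),orient(13.2,14)); print(bot.get_obs()['q'].round(2))
c=snap('side');cv2.imwrite('pics/b1.png',cv2.resize(c[0][170:330,260:420],None,fx=3.7,fy=3.7))
for n,p in dict(foot=(-.0275,0,.018),fL=(-.0275,.031,.018),fR=(-.0275,-.031,.018),top=(.0967,0,.102)).items(): print(n,((proj(c,inrest(*p))-[260,170])*3.7).round())"
```

```text
t 11.35 pos [ 0.5934 -0.1347  0.0672] turn [0.1 0.2 0.3] then shift [ 4.8 -3.2 10.8] F [ 0.7  0.9 -2.8] open 0.0616 ff 30.0
[ 0.43  0.64 -0.29  1.93  0.17  0.37  1.87]
foot [203. 450.]
fL [165. 420.]
fR [243. 482.]
top [370. 241.]
```

View pics/b1.png

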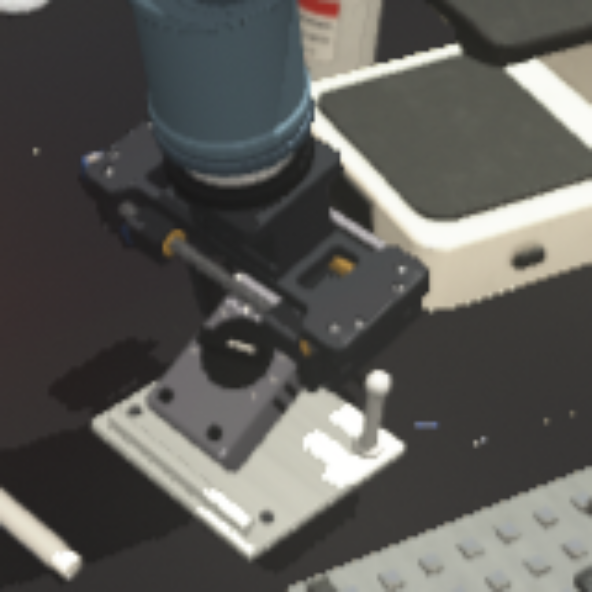

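The bottom end of the meter floats just behind the ledge: its lower right corner is at (233,470), against a predicted (243,482), which matches the few mm still to go. The dial is at (237,350) and the right post at (375,385). Lowering now.

Call:
{"fn": "apply_moves", "kwargs": {"deltas": [[0,0,0,4.5,-3,2,1],[0,0,0,0,0,4,1],[0,0,0,0,0,2,1],[0,0,0,0,0,0,1],[0,0,0,0,0,0,1]]}}

```text
time_s: 12.02
position: [0.5911, -0.1383, 0.0578]
orientation: [-0.116, 0.986, 0.015, 0.122]
contact_force: [0.1, 0.1, -4.7]
opening: 0.0617
finger_force: 30.0
```

```bash
python3 -c "
from h import *
plan(inrest(.0207,0,.0555),orient(13.2,14))"
```

```text
t 12.03 pos [ 0.5911 -0.1383  0.0578] turn [0.1 0.1 0.2] then shift [-0.5 -0.2  2.5] F [ 0.1  0.1 -4.7] open 0.0617 ff 30.0
```

No contact yet (force is about the meter's weight). Continue in 1 mm steps.

Call:
{"fn": "apply_moves", "kwargs": {"deltas": [[0,0,0,0,0,1.2,1],[0,0,0,0,0,1.2,1],[0,0,0,0,0,0,1],[0,0,0,0,0,0,1]]}}

```text
time_s: 12.52
position: [0.5915, -0.1383, 0.0558]
orientation: [-0.116, 0.986, 0.015, 0.122]
contact_force: [-3.5, 0.9, 4.8]
opening: 0.0617
finger_force: 30.0
```

Call:
{"fn": "apply_moves", "kwargs": {"deltas": [[0,0,0,0,0,1,1],[0,0,0,0,0,0,1]]}}

```text
time_s: 12.78
position: [0.5916, -0.1383, 0.0556]
orientation: [-0.116, 0.986, 0.015, 0.122]
contact_force: [-10.4, 0.1, 16.6]
opening: 0.0617
finger_force: 30.0
```

The force lies along the back's normal, so the bar is touching. I'll back off 1 mm and feel down the slope for the foot.

Call:
{"fn": "apply_moves", "kwargs": {"deltas": [[0,0,0,0.4,0,-1.1,1],[0,0,0,1.4,0,0.5,1],[0,0,0,0,0,0,1],[0,0,0,0,0,0,1]]}}

```text
time_s: 13.28
position: [0.5914, -0.1384, 0.0556]
orientation: [-0.116, 0.985, 0.015, 0.123]
contact_force: [-2.5, 0.9, 8.3]
opening: 0.0614
finger_force: 30.0
```

Call:
{"fn": "apply_moves", "kwargs": {"deltas": [[0,0,0,1.4,0,0.5,1],[0,0,0,0,0,0,1],[0,0,0,0,0,0,1]]}}

```text
time_s: 13.65
position: [0.5913, -0.1384, 0.0555]
orientation: [-0.116, 0.985, 0.015, 0.125]
contact_force: [-1.6, 2.2, 10.8]
opening: 0.0618
finger_force: 30.0
```

Call:
{"fn": "apply_moves", "kwargs": {"deltas": [[0,0,0,0,0,-0.7,1],[0,0,0,0,0,0,0.29],[0,0,0,0,0,0,0.25],[0,0,0,0,0,0,0.2],[0,0,0,0,0,0,0.15],[0,0,0,0,0,0,0.15],[0,0,0,0,0,0,0.15],[0,0,0,0,0,0,0.15]]}}

```text
time_s: 14.65
position: [0.5886, -0.139, 0.0544]
orientation: [-0.116, 0.986, 0.015, 0.122]
contact_force: [-0.2, 0.2, -0.6]
opening: 0.0747
finger_force: 0.0
```

```bash
python3 -c "
from h import *
plan(inrest(.0207,0,.0555),orient(13.2,34)); print(bot.get_obs()['q'].round(2))"
```

```text
t 14.65 pos [ 0.5886 -0.139   0.0544] turn [  0.2 -19.9   0.2] then shift [-3.6 -0.1  1.2] F [-0.2  0.2 -0.6] open 0.0747 ff 0.0
[ 0.43  0.66 -0.28  1.94  0.18  0.34  1.87]
```

Call:
{"fn": "apply_moves", "kwargs": {"deltas": [[0,0,0,0,0,-15,0.15],[0,0,0,0,0,-40,0.15],[0,0,0,0,0,-50,0.15],[0,0,0,40,0,-50,0.15],[0,0,0,50,0,-20,0.15],[0,0,0,50,0,0,0.15],[0,0,0,0,0,0,0.15]]}}

```text
time_s: 15.52
position: [0.412, -0.1814, 0.1887]
orientation: [-0.114, 0.986, 0.014, 0.12]
contact_force: [0.9, -0.5, -0.3]
opening: 0.0751
finger_force: 0.0
```

```bash
python3 -c "
from h import *
print(bot.get_obs()['q'].round(2),bot.get_obs()['position'])
a=snap('side');b=snap('top')
A=cv2.resize(a[0][215:325,280:380],None,fx=4,fy=4); B=cv2.resize(b[0][165:275,340:440],None,fx=4,fy=4)
cv2.imwrite('pics/b2.png',np.hstack([A,B]))"
```

```text
[ 0.86  0.22 -0.48  2.21 -0.08  0.53  2.26] [ 0.4120429  -0.18139792  0.18867618]
```

View pics/b2.png

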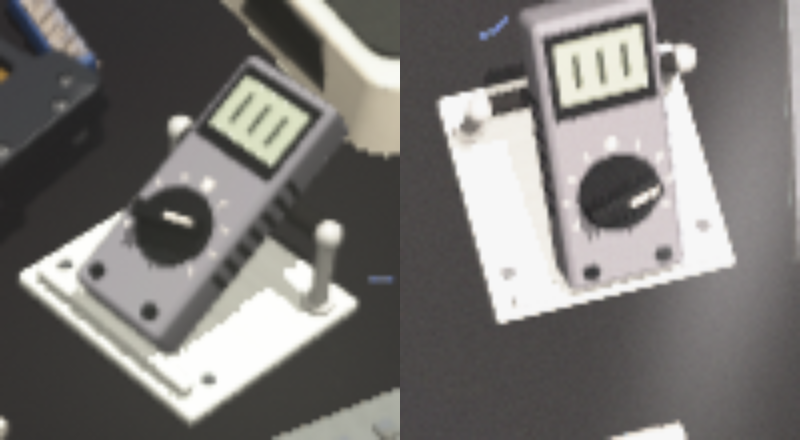

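The meter leans on the rest with its display up. In the side half the mark is at (208,184) and the line runs (165,214)–(192,222). In the top half the mark is at (612,143), the line runs (633,205)–(660,188) and the face's bottom corners are at about (572,285) and (680,262). I'll cast these points onto the face plane.

```bash
cat > d.py <<'E'
from h import *
MR=R.from_euler('z',RY,degrees=True)*R.from_euler('y',-34,degrees=True)
MO=inrest(-.0333,0,.008)+MR.apply([.075,0,0])
def onm(c,uv,z):
    o,d=ray(c,uv); o=MR.inv().apply(o-MO); d=MR.inv().apply(d); return ((o+d*(z-o[2])/d[2])*1000).round(1)
E
python3 - <<'E'
from d import *
a=snap('side');b=snap('top')
S=lambda u,v:(280+(u-.5)/4,215+(v-.5)/4); T=lambda u,v:(340+(u-400.5)/4,165+(v-.5)/4)
for n,c,uv,z in [('mark T',b,T(612,143),.0305),('mark S',a,S(208,184),.0305),('line in T',b,T(633,205),.048),('line out T',b,T(660,188),.048),('line in S',a,S(165,214),.048),('line out S',a,S(192,222),.048),
 ('botL T',b,T(572,285),.03),('botR T',b,T(682,262),.03),('topL T',b,T(524,8),.03),('topR T',b,T(653,-8),.03),('botL S',a,S(80,278),.03),('botR S',a,S(160,342),.03),('topR S',a,S(333,100),.03),('topL S',a,S(247,57),.03)]:
    print(n,onm(c,uv,z))
for nm,c in(('T',b),('S',a)):
    print(nm,'dial centre expected px',proj(c,MO+MR.apply([-.022,0,.034])).round(1))
    # disc: dark blob near dial
    g=cv2.cvtColor(c[0],cv2.COLOR_BGR2GRAY); m=np.zeros_like(g); u,v=proj(c,MO+MR.apply([-.022,0,.034])).astype(int); m[v-14:v+14,u-15:u+15]=(g[v-14:v+14,u-15:u+15]<75)*255
    m=cv2.morphologyEx(m,cv2.MORPH_CLOSE,np.ones((5,5)))
    k=max(cv2.findContours(m,cv2.RETR_EXTERNAL,cv2.CHAIN_APPROX_NONE)[0],key=cv2.contourArea); e=cv2.fitEllipse(k); print(e, onm(c,e[0],.036))
    w=np.argwhere((g>170)[v-11:v+12,u-11:u+12])+[v-11,u-11]
    print(' white',[onm(c,p[::-1],.048)[:2].tolist() for p in w])
E
```

```text
mark T [ 5.6 -2.4 30.5]
mark S [ 4.8 -0.1 30.5]
line in T [-21.6  -3.9  48. ]
line out T [-16.  -18.2  48. ]
line in S [-21.8  -1.4  48. ]
line out S [-16.9 -16.1  48. ]
botL T [-67.9  27.5  30. ]
botR T [-70.6 -30.5  30. ]
topL T [86.4 31.  30. ]
topR T [ 78.3 -31.6  30. ]
botL S [-72.6  23.8  30. ]
botR S [-72.5 -34.1  30. ]
topR S [ 76.4 -25.4  30. ]
topL S [70.4 28.9 30. ]
T dial centre expected px [393.9 213.9]
((393.7640380859375, 212.7334747314453), (16.430694580078125, 18.778541564941406), 50.269107818603516) [-18.3   0.5  36. ]
 white [[17.1, 23.9], [16.6, 21.9], [16.1, 20.0], [15.6, 18.1], [15.0, 16.2], [14.5, 14.2], [14.0, 12.3], [13.5, 10.4], [12.9, 8.4], [12.4, 6.5], [11.9, 4.5], [11.4, 2.6], [10.8, 0.7], [10.3, -1.3], [9.8, -3.2], [9.3, -5.2], [8.7, -7.1], [8.2, -9.0], [7.7, -11.0], [7.1, -12.9], [6.6, -14.9], [6.1, -16.8], [5.5, -18.8], [15.1, 24.1], [14.5, 22.2], [14.0, 20.3], [13.5, 18.4], [12.9, 16.4], [12.4, 14.5], [11.9, 12.6], [11.4, 10.6], [10.8, 8.7], [10.3, 6.7], [6.1, -8.8], [5.6, -10.8], [5.0, -12.7], [4.5, -14.6], [4.0, -16.6], [3.4, -18.6], [13.0, 24.4], [
[... 3302 characters left out ...]
10.9], [-36.7, 14.3], [-35.4, 12.5], [-19.8, -10.5], [-18.6, -12.3], [-17.4, -14.0], [-38.3, 12.8], [-18.2, -31.3], [-19.8, -32.7], [-47.8, 4.2], [-22.5, -32.3], [-21.3, -34.0], [-49.3, 2.8], [-48.1, 1.0], [-46.9, -0.7], [-45.7, -2.5], [-25.3, -32.0], [-24.1, -33.7], [-22.9, -35.4], [-50.9, 1.4], [-49.7, -0.4], [-48.5, -2.2], [-47.2, -3.9], [-28.0, -31.6], [-26.8, -33.4], [-25.7, -35.1], [-24.5, -36.8], [-52.5, -0.0], [-51.2, -1.8], [-50.0, -3.6], [-48.8, -5.3], [-47.6, -7.1], [-30.8, -31.3], [-29.6, -33.0], [-28.4, -34.7], [-54.0, -1.5], [-52.8, -3.2], [-51.6, -5.0], [-50.4, -6.7], [-49.1, -8.5], [-47.9, -10.2], [-34.7, -29.2], [-33.5, -31.0], [-32.3, -32.7], [-31.1, -34.4], [-30.0, -36.1]]
```

The casts agree: the meter is centred within a few mm, and the dial line is at about -70° (-1.22 rad). Next I go to a hover over the dial with the tool rolled 70° and see how much tilt the arm gives.

```bash
cat >> d.py <<'E'
def dpt(h,x=-.022,y=-.0012): return MO+MR.apply([x,y,.03+h])
def dori(roll,t): return orient(RY,t)*R.from_euler('z',-roll,degrees=True)
E
python3 - <<'E'
from d import *
print(dpt(.07),dpt(.012))
plan(dpt(.07),dori(-70,14)); plan(dpt(.07),dori(-70,34))
E
```

```text
[ 0.52819008 -0.15450809  0.12054098] [ 0.55976635 -0.14710194  0.0724568 ]
t 15.72 pos [ 0.4177 -0.1802  0.1899] turn [ 0.2  0.2 70.3] then shift [-32.1  87.6  94.7] F [ 0.  -0.   0.5] open 0.0749 ff 0.0
t 15.72 pos [ 0.4177 -0.1802  0.1899] turn [-12.  -17.3  69.6] then shift [-19.1  51.8 120.9] F [ 0.  -0.   0.5] open 0.0749 ff 0.0
```

Call:
{"fn": "apply_moves", "kwargs": {"deltas": [[0,0,10,0,0,0,0.6],[0,0,10,0,0,0,0.82],[0,0,10,0,0,0,0.82],[0,0,10,0,0,0,0.82],[0,0,10,0,0,0,0.82],[0,0,10,0,0,0,0.82],[0,0,10,0,0,0,0.82],[0,0,0,-16,44,30,0.82],[0,0,0,-16,44,30,0.82],[0,0,0,0,0,0,0.82]]}}

```text
time_s: 16.98
position: [0.523, -0.1523, 0.1528]
orientation: [0.467, 0.875, 0.083, 0.091]
contact_force: [-0.7, 0.3, 0.6]
opening: 0.0159
finger_force: 0.0
```

```bash
python3 - <<'E'
from d import *
plan(dpt(.07),dori(-70,26)); print(bot.get_obs()['q'].round(2))
E
```

```text
t 16.98 pos [ 0.523  -0.1523  0.1528] turn [-11.   -4.3   0.6] then shift [  0.3 -10.6  31. ] F [-0.7  0.3  0.6] open 0.0159 ff 0.0
[ 0.45  0.4  -0.21  2.05 -0.08  0.48  0.92]
```

Call:
{"fn": "apply_moves", "kwargs": {"deltas": [[-3.7,-1.4,0.2,0,0,0,0.82],[-3.7,-1.4,0.2,0,0,0,0.82],[-3.7,-1.4,0.2,0,0,0,0.82],[-3.7,-1.4,0,0,0,0,0.82],[-3.7,-1.4,0,0,0,0,0.82],[0,0,0,0,0,0,0.82]]}}

```text
time_s: 17.73
position: [0.5178, -0.1495, 0.1533]
orientation: [0.461, 0.85, 0.177, 0.185]
contact_force: [0.6, -0.9, 0.3]
opening: 0.0158
finger_force: 0.0
```

```bash
python3 - <<'E'
from d import *
plan(dpt(.07),dori(-70,34)); print(bot.get_obs()['q'].round(2))
E
```

```text
t 17.73 pos [ 0.5178 -0.1495  0.1533] turn [-3.7 -2.4 -0.4] then shift [ -3.  -12.7  32.2] F [ 0.6 -0.9  0.3] open 0.0158 ff 0.0
[ 0.74  0.39 -0.42  2.22 -0.83  0.2   1.75]
```

```bash
python3 - <<'E'
from kin import *
from d import *
q0=bot.get_obs()['q']; print(fk(q0,PF)[0]-bot.get_obs()['position'])
for qs in (q0,q0-[0,0,0,0,0,0,np.pi]):
  for t in (16,22,26,30):
    q=qs.copy()
    for roll in (-70,-40,0,15):
        rr=roll+(180 if qs[6]<0 else 0)
        q,e=ik(dpt(.012),dori(rr,t),q,reg=.001,m=.02); print(t,roll,q.round(2),round(e,3))
E
```

```text
[ 0.00962453 -0.00455098 -0.00396407]
16 -70 [ 0.19  0.58  0.08  2.04 -0.56  0.32  1.35] 0.0
16 -40 [ 0.28  0.57 -0.04  2.04 -0.37  0.3   1.69] 0.0
16 0 [ 0.41  0.57 -0.19  2.04 -0.09  0.29  2.14] 0.0
16 15 [ 0.45  0.57 -0.25  2.04  0.01  0.3   2.31] 0.0
22 -70 [ 0.32  0.56 -0.05  2.11 -0.89  0.21  1.71] 0.0
22 -40 [ 0.32  0.56 -0.05  2.11 -0.89  0.21  2.24] 0.0
22 0 [ 0.37  0.56 -0.11  2.1  -0.68  0.21  2.74] 0.032
22 15 [ 0.46  0.56 -0.21  2.09 -0.4   0.21  2.74] 0.055
26 -70 [ 0.36  0.56 -0.06  2.14 -1.29  0.21  2.14] 0.033
26 -40 [ 0.36  0.56 -0.06  2.14 -1.29  0.21  2.66] 0.038
26 0 [ 0.49  0.56 -0.22  2.09 -0.64  0.21  2.74] 0.148
26 15 [ 0.58  0.57 -0.32  2.08 -0.36  0.21  2.74] 0.166
30 -70 [ 0.49  0.56 -0.17  2.14 -1.29  0.21  2.19] 0.149
30 -40 [ 0.49  0.56 -0.17  2.14 -1.29  0.21  2.72] 0.169
30 0 [ 0.62  0.57 -0.34  2.09 -0.59  0.21  2.74] 0.252
30 15 [ 0.72  0.59 -0.45  2.08 -0.3   0.21  2.74] 0.284
16 -70 [ 0.19  0.58  0.08  2.04 -0.56  0.32 -1.79] 0.0
16 -40 [ 0.28  0.57 -0.04  2.04 -0.37  0.3  -1.45] 0.0
16 0 [ 0.41  0.57 -0.19  2.04 -0.09  0.29 -1.  ] 0.0
16 15 [ 0.45  0.57 -0.25  2.04  0.01  0.3  -0.83] 0.0
22 -70 [ 0.32  0.56 -0.05  2.11 -0.89  0.21 -1.43] 0.0
22 -40 [ 0.32  0.56 -0.05  2.11 -0.89  0.21 -0.9 ] 0.0
22 0 [ 0.32  0.56 -0.05  2.11 -0.89  0.21 -0.21] 0.0
22 15 [ 0.32  0.56 -0.05  2.11 -0.89  0.21  0.06] 0.0
26 -70 [ 0.36  0.56 -0.06  2.14 -1.29  0.21 -1.  ] 0.033
26 -40 [ 0.36  0.56 -0.06  2.14 -1.29  0.21 -0.48] 0.038
26 0 [ 0.36  0.56 -0.06  2.14 -1.29  0.21  0.22] 0.03
26 15 [ 0.36  0.56 -0.06  2.14 -1.29  0.21  0.48] 0.031
30 -70 [ 0.49  0.56 -0.17  2.14 -1.29  0.21 -0.95] 0.149
30 -40 [ 0.49  0.56 -0.17  2.14 -1.29  0.21 -0.43] 0.169
30 0 [ 0.49  0.56 -0.17  2.14 -1.29  0.21  0.27] 0.126
30 15 [ 0.49  0.56 -0.17  2.14 -1.29  0.21  0.53] 0.142
```

```bash
cat >> d.py <<'E'
def bori(phi,al,half=0):  # tool rigid with dial: leans al deg along the bar, dial at phi deg
    return MR*R.from_euler('z',phi,degrees=True)*R.from_euler('y',al,degrees=True)*R.from_matrix(np.diag([-1.,1,-1]))*R.from_euler('z',half,degrees=True)
E
python3 - <<'E'
from kin import *
from d import *
q0=bot.get_obs()['q']
print(np.degrees((bori(0,20).inv()*orient(RY,14)).magnitude()))
for al in (14,18,22,26):
  for half in (0,180):
   for st in (q0,np.array([.34,.58,-.1,2.06,-.5,.25,1.24])):
    q=st.copy(); q[6]-=np.pi*(half>0); out=[]
    for phi in (-70,-50,-30,-10,5):
        q,e=ik(dpt(.009),bori(phi,al,half),q,reg=.001,m=.02); out.append((q.round(2).tolist(),round(e,3)))
    print(al,half,[o[1] for o in out]); 
    if max(o[1] for o in out)<.02: print('   ',out[0][0],out[2][0],out[-1][0])
E
```

```text
6.68639718017689e-15
14 0 [np.float64(0.0), np.float64(0.0), np.float64(0.0), np.float64(0.0), np.float64(0.0)]
    [0.81, 0.67, -0.45, 2.05, -0.79, 0.33, 1.86] [0.62, 0.61, -0.34, 2.04, -0.44, 0.29, 2.09] [0.63, 0.59, -0.46, 2.09, 0.5, 0.21, 1.69]
14 0 [np.float64(0.0), np.float64(0.0), np.float64(0.0), np.float64(0.0), np.float64(0.0)]
    [0.9, 0.69, -0.57, 2.05, -0.55, 0.29, 1.65] [0.71, 0.62, -0.45, 2.04, -0.21, 0.28, 1.88] [0.63, 0.59, -0.46, 2.09, 0.5, 0.21, 1.69]
14 180 [np.float64(0.0), np.float64(0.0), np.float64(0.0), np.float64(0.0), np.float64(0.0)]
    [0.81, 0.67, -0.45, 2.05, -0.79, 0.33, -1.28] [0.62, 0.61, -0.34, 2.04, -0.44, 0.29, -1.06] [0.27, 0.57, -0.01, 2.09, -0.71, 0.21, -0.32]
14 180 [np.float64(0.0), np.float64(0.0), np.float64(0.0), np.float64(0.0), np.float64(0.0)]
    [0.9, 0.69, -0.57, 2.05, -0.55, 0.29, -1.49] [0.71, 0.62, -0.45, 2.04, -0.21, 0.28, -1.26] [0.63, 0.59, -0.46, 2.09, 0.5, 0.21, -1.46]
18 0 [np.float64(0.0), np.float64(0.0), np.float64(0.0), np.float64(0.0), np.float64(0.0)]
    [0.78, 0.68, -0.39, 2.0, -0.74, 0.44, 1.82] [0.57, 0.62, -0.28
[... 1893 characters left out ...]
5, 1.99]
26 0 [np.float64(0.0), np.float64(0.0), np.float64(0.0), np.float64(0.0), np.float64(0.0)]
    [0.78, 0.74, -0.38, 1.89, -0.6, 0.63, 1.71] [0.55, 0.66, -0.27, 1.87, -0.22, 0.6, 1.86] [0.31, 0.59, -0.15, 1.96, 0.14, 0.46, 1.95]
26 180 [np.float64(0.0), np.float64(0.0), np.float64(0.0), np.float64(0.0), np.float64(0.0)]
    [0.75, 0.73, -0.33, 1.89, -0.65, 0.65, -1.39] [0.52, 0.66, -0.23, 1.87, -0.27, 0.6, -1.24] [0.27, 0.59, -0.11, 1.96, 0.08, 0.45, -1.15]
26 180 [np.float64(0.0), np.float64(0.0), np.float64(0.0), np.float64(0.0), np.float64(0.0)]
    [0.78, 0.74, -0.38, 1.89, -0.6, 0.63, -1.43] [0.55, 0.66, -0.27, 1.87, -0.22, 0.6, -1.28] [0.31, 0.59, -0.15, 1.96, 0.14, 0.46, -1.19]
```

Keeping the tool rigid with the dial, leaning 22° along the bar, stays well inside the joint limits for the whole turn. I'll go to the hover in that pose.

```bash
python3 - <<'E'
from d import *
plan(dpt(.06),bori(-70,22))
print(dpt(.0095))
E
```

```text
t 17.73 pos [ 0.5178 -0.1495  0.1533] turn [-3.6 19.6 -1.1] then shift [-18.6 -12.7  38. ] F [ 0.6 -0.9  0.3] open 0.0158 ff 0.0
[ 0.56112739 -0.14678271  0.07038421]
```

Call:
{"fn": "apply_moves", "kwargs": {"deltas": [[-1.2,6.6,-0.4,0,0,0,0.83],[-1.2,6.5,-0.4,0,0,0,0.83],[-1.2,6.5,-0.3,0,0,0,0.83],[0,0,0,-9,-6,19,0.83],[0,0,0,-9,-6,19,0.83],[0,0,0,0,0,0,0.83]]}}

```text
time_s: 18.48
position: [0.5334, -0.152, 0.1116]
orientation: [0.409, 0.868, 0.277, 0.052]
contact_force: [0.0, 0.9, 0.4]
opening: 0.0152
finger_force: 0.0
```

```bash
python3 - <<'E'
from d import *
plan(dpt(.06),bori(-70,22)); plan(dpt(.025),bori(-70,22));print(bot.get_obs()['q'].round(2))
E
```

```text
t 18.48 pos [ 0.5334 -0.152   0.1116] turn [-0.1 -0.2 -0. ] then shift [-1.  -0.2 -1. ] F [0.  0.9 0.4] open 0.0152 ff 0.0
t 18.48 pos [ 0.5334 -0.152   0.1116] turn [-0.1 -0.2 -0. ] then shift [-14.1  -0.2  31.4] F [0.  0.9 0.4] open 0.0152 ff 0.0
[ 0.77  0.62 -0.32  1.97 -0.7   0.62  1.78]
```

Call:
{"fn": "apply_moves", "kwargs": {"deltas": [[0,0,0,-7,0,16,0.83],[0,0,0,-7.5,0,17,0.83],[0,0,0,0,0,0,0.83],[0,0,0,0,0,0,0.83]]}}

```text
time_s: 18.98
position: [0.5542, -0.1487, 0.0835]
orientation: [0.409, 0.868, 0.277, 0.054]
contact_force: [-0.7, 0.7, 0.6]
opening: 0.0149
finger_force: 0.0
```

```bash
python3 - <<'E'
from d import *
plan(dpt(.0095),bori(-70,22))
a=snap('side');b=snap('top')
A=cv2.resize(a[0][235:305,285:365],None,fx=5,fy=5,interpolation=cv2.INTER_CUBIC); B=cv2.resize(b[0][175:245,350:430],None,fx=5,fy=5,interpolation=cv2.INTER_CUBIC)
for h in(.018,.0095): print('axis S',((proj(a,dpt(h))-[285,235])*5).round(),'T',((proj(b,dpt(h))-[350,175])*5+[400,0]).round())
p=bot.get_obs()['position'];print('tcp S',((proj(a,p)-[285,235])*5).round(),'T',((proj(b,p)-[350,175])*5+[400,0]).round())
cv2.imwrite('pics/c1.png',np.hstack([A,B]))
E
```

```text
t 18.98 pos [ 0.5542 -0.1487  0.0835] turn [ 0.  -0.   0.1] then shift [-4.9 -1.2 14. ] F [-0.7  0.7  0.6] open 0.0149 ff 0.0
axis S [180. 167.] T [634. 208.]
axis S [187. 174.] T [627. 199.]
tcp S [178. 159.] T [641. 211.]
```

View pics/c1.png

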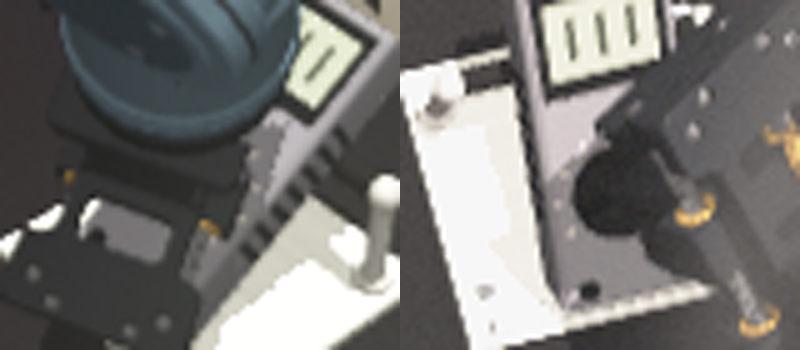

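The arm hides the dial in both halves; only its left rim shows, at (600,190). I'll go in on the computed axis, watching the force.

Call:
{"fn": "apply_moves", "kwargs": {"deltas": [[0,0,0,-2.4,-1,5,0.83],[0,0,0,-1.2,0,3,0.83],[0,0,0,0,0,0,0.83]]}}

```text
time_s: 19.45
position: [0.5585, -0.1481, 0.0752]
orientation: [0.409, 0.868, 0.278, 0.054]
contact_force: [-0.1, 0.0, -0.4]
opening: 0.0151
finger_force: 0.0
```

Call:
{"fn": "apply_moves", "kwargs": {"deltas": [[0,0,0,-0.8,0,2,0.83],[0,0,0,-0.8,0,2,0.83],[0,0,0,0,0,1.5,0.83],[0,0,0,0,0,0,0.83]]}}

```text
time_s: 19.95
position: [0.5613, -0.1469, 0.0705]
orientation: [0.409, 0.868, 0.278, 0.054]
contact_force: [1.2, -0.2, -0.4]
opening: 0.015
finger_force: 0.0
```

```bash
python3 - <<'E'
from d import *
plan(dpt(.0095),bori(-70,22))
# per-row: 10 deg about face normal, in tool frame
T=bori(-70,22); print('axis in tool',T.inv().apply(MR.apply([0,0,1])).round(3))
o=bot.get_obs(); print('tcp in meter',(MR.inv().apply(o['position']-MO)*1000).round(1))
E
```

```text
t 19.95 pos [ 0.5613 -0.1469  0.0705] turn [ 0.  -0.   0.1] then shift [ 0.2 -0.1  0.1] F [ 1.2 -0.2 -0.4] open 0.015 ff 0.0
axis in tool [ 0.375  0.    -0.927]
tcp in meter [-21.8  -1.4  39.5]
```

Call:
{"fn": "apply_moves", "kwargs": {"deltas": [[0,0,0,0,0,0,0.855],[1.9,0,-4.6,0,0,0,0.855],[1.9,0,-4.6,0,0,0,0.855],[1.9,0,-4.6,0,0,0,0.855],[1.9,0,-4.6,0,0,0,0.855],[1.9,0,-4.6,0,0,0,0.855],[1.9,0,-4.6,0,0,0,0.855],[0,0,0,0,0,0,0.855]]}}

```text
time_s: 20.95
position: [0.5616, -0.1466, 0.0709]
orientation: [0.194, 0.963, 0.17, 0.078]
contact_force: [0.2, 0.6, -0.1]
opening: 0.0124
finger_force: 0.0
```

```bash
python3 - <<'E'
from d import *
plan(dpt(.0095),bori(-40,22)); print(bot.get_obs()['q'].round(2),bot.get_obs()['torque'].round(2))
E
```

```text
t 20.95 pos [ 0.5616 -0.1466  0.0709] turn [-0.1 -0.  -0.1] then shift [ 0.4 -0.5  0.3] F [ 0.2  0.6 -0.1] open 0.0124 ff 0.0
[ 0.57  0.66 -0.25  1.91 -0.43  0.53  1.92] [-0.3   0.21  0.01]
```

Call:
{"fn": "apply_moves", "kwargs": {"deltas": [[1.9,0,-4.6,0,0,0,0.855],[1.9,0,-4.6,0,0,0,0.855],[1.9,0,-4.6,0,0,0,0.855],[1.9,0,-4.6,0,0,0,0.855],[1.9,0,-4.6,0,0,0,0.855],[1.9,0,-4.6,0,0,0,0.855],[1.9,0,-4.6,0,0,0,0.855],[1.9,0,-4.6,0,0,0,0.855],[1.9,0,-4.6,0,0,0,0.855],[0,0,0,0,0,0,0.855]]}}

```text
time_s: 22.2
position: [0.5616, -0.1462, 0.0707]
orientation: [-0.148, 0.983, -0.01, 0.104]
contact_force: [2.1, 2.8, 1.7]
opening: 0.0128
finger_force: 1.3
```

```bash
python3 - <<'E'
from d import *
plan(dpt(.0095),bori(5,22)); plan(dpt(.06),bori(-2,22)); print(bot.get_obs()['q'].round(2))
E
```

```text
t 22.2 pos [ 0.5616 -0.1462  0.0707] turn [-0.2 -0.2 -0.5] then shift [ 0.7 -0.3  0.2] F [2.1 2.8 1.7] open 0.0128 ff 1.3
t 22.2 pos [ 0.5616 -0.1462  0.0707] turn [-2.8 -0.2  6. ] then shift [ 19.6  -0.4 -46.6] F [2.1 2.8 1.7] open 0.0128 ff 1.3
[ 0.28  0.58 -0.09  2.   -0.01  0.36  2.08]
```

Call:
{"fn": "apply_moves", "kwargs": {"deltas": [[-1.7,0,4.2,0,0,0,0.84],[0,0,0,3.7,0,-9.3,0.84],[0,0,0,11,0,-28,0.84],[0,0,0,15,0,-37,0.84],[0,0,0,50,0,-20,0.84],[0,0,0,50,0,0,0.84],[0,0,0,30,0,0,0.84],[0,0,0,0,0,0,0.84]]}}

```text
time_s: 23.2
position: [0.3874, -0.1871, 0.1301]
orientation: [-0.112, 0.989, 0.008, 0.101]
contact_force: [0.4, -0.4, -0.2]
opening: 0.0143
finger_force: 0.0
```

```bash
python3 - <<'E'
from d import *
plan(dpt(.0095),bori(0,22))
a=snap('side');b=snap('top')
A=cv2.resize(a[0][215:315,280:380],None,fx=4,fy=4,interpolation=cv2.INTER_CUBIC); B=cv2.resize(b[0][165:265,340:440],None,fx=4,fy=4,interpolation=cv2.INTER_CUBIC)
cv2.imwrite('pics/c2.png',np.hstack([A,B]))
E
```

```text
t 23.2 pos [ 0.3874 -0.1871  0.1301] turn [-0.4 -0.4 -0.2] then shift [-162.1   -0.4   95.5] F [ 0.4 -0.4 -0.2] open 0.0143 ff 0.0
```

View pics/c2.png

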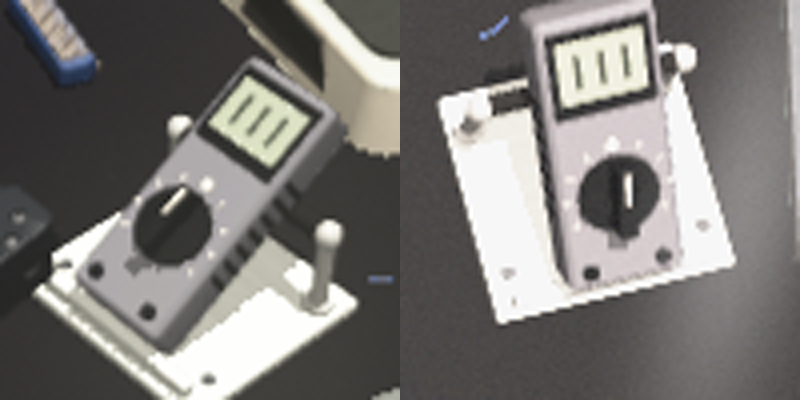

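The meter stands as before. The line now runs (627,207)–(630,172) in the top half and (165,215)–(186,185) in the side half, near the mark. I'll measure the angle from both.

```bash
python3 - <<'E'
from d import *
a=snap('side');b=snap('top')
S=lambda u,v:(280+(u-1.5)/4,215+(v-1.5)/4); T=lambda u,v:(340+(u-401.5)/4,165+(v-1.5)/4)
for n,c,f,i,o in(('T',b,T,(627,207),(630,172)),('S',a,S,(165,215),(186,185))):
    p,q=onm(c,f(*i),.048),onm(c,f(*o),.048); print(n,p,q,'hand',np.degrees(np.arctan2(*(q-p)[1::-1])).round(1))
    g=cv2.cvtColor(c[0],cv2.COLOR_BGR2GRAY).astype(float); P=[];W=[]
    for v in range(g.shape[0]):
        for u in range(g.shape[1]):
            m=onm(c,(u,v),.048)
            if -26<m[0]<-2 and abs(m[1]+1.5)<8 and g[v,u]>80: P.append(m[:2]);W.append(g[v,u]-60)
    P=np.array(P);W=np.array(W); mu=(P*W[:,None]).sum(0)/W.sum(); D=P-mu; ev=np.linalg.eigh((D*W[:,None]).T@D)[1][:,1]; ev*=np.sign(ev[0])
    print('  pca',mu.round(1),np.degrees(np.arctan2(ev[1],ev[0])).round(1),len(P), 'from axis y=-1:',np.degrees(np.arctan2(mu[1]+1,mu[0]+22)).round(1))
for n,c,f,m in(('T',b,T,(612,143)),('S',a,S,(208,184))): print('mark',n,onm(c,f(*m),.0305))
E
```

```text
T [-21.2  -0.3  48. ] [-2.7 -4.  48. ] hand -11.3
  pca [-11.8  -1.9] -5.1 18 from axis y=-1: -5.2
S [-22.1  -1.   48. ] [-3.8  0.4 48. ] hand 4.4
  pca [-10.5   0.6] -0.2 34 from axis y=-1: 7.8
mark T [ 6.3 -1.9 30.5]
mark S [ 5.   0.7 30.5]
```

The average is about -3°, and the expected lash says -4°. That is inside ±8.6°, but there is plenty of time, so I'll nudge it a few degrees further.

Call:
{"fn": "apply_moves", "kwargs": {"deltas": [[0,0,0,-30,0,0,0.83],[0,0,0,-50,0,0,0.83],[0,0,0,-50,0,20,0.83],[0,0,0,-12,0,28,0.83],[0,0,0,-10,0,22,0.83],[0,0,0,0,0,0,0.83],[0,0,0,0,0,0,0.83]]}}

```text
time_s: 24.28
position: [0.5493, -0.1497, 0.0933]
orientation: [-0.114, 0.988, 0.008, 0.102]
contact_force: [0.4, 0.2, 1.1]
opening: 0.0149
finger_force: 0.0
```

```bash
python3 - <<'E'
from d import *
plan(dpt(.0095),bori(0,22))
E
```

```text
t 24.27 pos [ 0.5493 -0.1497  0.0933] turn [-0.5 -0.2  0. ] then shift [-7.2  0.1 24.9] F [0.4 0.2 1.1] open 0.0149 ff 0.0
```

Call:
{"fn": "apply_moves", "kwargs": {"deltas": [[0,0,0,-4,0,12,0.83],[0,0,0,-2,0,7,0.83],[0,0,0,-1.2,0,4,0.83],[0,0,0,0,0,2,0.83],[0,0,0,0,0,0,0.855],[0,0,0,0,0,0,0.855]]}}

```text
time_s: 25.02
position: [0.5608, -0.1468, 0.0698]
orientation: [-0.114, 0.988, 0.008, 0.102]
contact_force: [-0.3, 1.0, -1.0]
opening: 0.0128
finger_force: 0.6
```

Call:
{"fn": "apply_moves", "kwargs": {"deltas": [[1.5,0,-3.7,0,0,0,0.855],[1.5,0,-3.7,0,0,0,0.855],[0.4,0,-0.9,0,0,0,0.855],[0,0,0,0,0,0,0.855],[0,0,0,0,0,0,0.855]]}}

```text
time_s: 25.65
position: [0.5611, -0.147, 0.0699]
orientation: [-0.182, 0.977, -0.029, 0.106]
contact_force: [-0.5, 2.1, 0.6]
opening: 0.0129
finger_force: 1.7
```

```bash
python3 - <<'E'
from d import *
plan(dpt(.0095),bori(9,22))
E
```

```text
t 25.65 pos [ 0.5611 -0.147   0.0699] turn [-0.4 -0.3 -0.1] then shift [-0.2  0.1 -0.5] F [-0.5  2.1  0.6] open 0.0129 ff 1.7
```

Tool at +9°. Now ease back and retreat the same way.

Call:
{"fn": "apply_moves", "kwargs": {"deltas": [[-1.9,0,4.6,0,0,0,0.84],[-1.2,0,2.8,0,0,0,0.83],[0,0,0,3.7,0,-9.3,0.83],[0,0,0,11,0,-28,0.83],[0,0,0,15,0,-37,0.83],[0,0,0,50,0,-20,0.83],[0,0,0,50,0,0,0.83],[0,0,0,30,0,0,0.83],[0,0,0,0,0,0,0.83]]}}

```text
time_s: 26.78
position: [0.3878, -0.189, 0.1294]
orientation: [-0.12, 0.988, 0.004, 0.102]
contact_force: [0.1, -0.5, 0.7]
opening: 0.015
finger_force: 0.0
```

```bash
python3 - <<'E'
from d import *
a=snap('side');b=snap('top')
A=cv2.resize(a[0][225:305,285:365],None,fx=5,fy=5,interpolation=cv2.INTER_CUBIC); B=cv2.resize(b[0][170:250,350:430],None,fx=5,fy=5,interpolation=cv2.INTER_CUBIC)
cv2.imwrite('pics/c3.png',np.hstack([A,B]))
for n,c in(('T',b),('S',a)):
    g=cv2.cvtColor(c[0],cv2.COLOR_BGR2GRAY).astype(float); P=[];W=[]
    for v in range(g.shape[0]):
        for u in range(g.shape[1]):
            m=onm(c,(u,v),.048)
            if -26<m[0]<-2 and abs(m[1]+1)<7 and g[v,u]>80: P.append(m[:2]);W.append(g[v,u]-60)
    P=np.array(P);W=np.array(W); mu=(P*W[:,None]).sum(0)/W.sum(); D=P-mu; ev=np.linalg.eigh((D*W[:,None]).T@D)[1][:,1]; ev*=np.sign(ev[0])
    print(n,mu.round(1),np.degrees(np.arctan2(ev[1],ev[0])).round(1),'axis:',np.degrees(np.arctan2(mu[1]+1,mu[0]+22)).round(1))
E
```

```text
T [-11.7  -1.9] -0.0 axis: -5.1
S [-10.4   0.6] 0.4 axis: 7.9
```

View pics/c3.png

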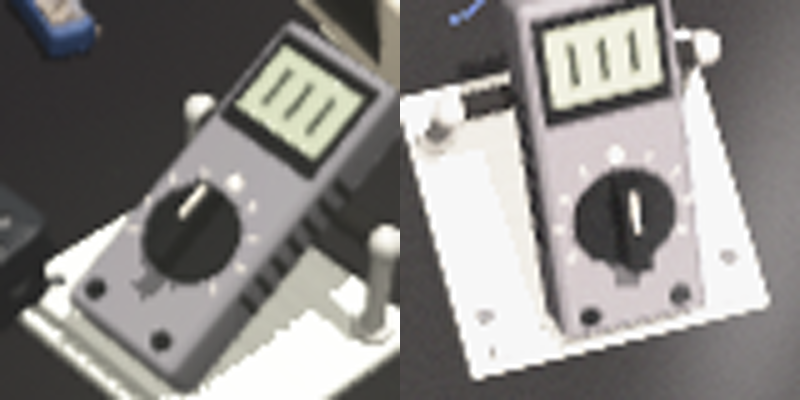

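The line in the top half, (632,190)–(640,232), runs parallel to the meter's edges. Both views measure within about 0.5° of the goal, and the meter still leans as placed. Handing in.

```bash
python3 -c "
from bench import bot
print(bot.sign_off())"
```

```text
the job is handed in; nothing more can be done
None
```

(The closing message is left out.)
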